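Close the vial clamp and set its thumbscrew a quarter turn off the seat

ROBOT

A 6-joint arm with a two-finger parallel gripper is mounted at the origin on a cart in front of the work surface, level with it; the furniture and walls round the work are solid. World frame = base frame: x ahead of the robot, y to its left, z up, the work surface at z = 0. Lengths are in m, angles in rad, forces in N, time in s.
With the tool pointing down it reaches from about 0.3 to 0.875 m from the base axis. Payload 6.4 kg.
Tool frame: the origin (TCP) lies at the very end of the fingers, on their centre line; the grasp point (between the pads) lies 19 mm behind it; z points along the fingers, y is the line along which they close (so a half turn about z gives the same grasp; the last joint's range is limited). The gripper opens to 88 mm and grips with 3 to 60 N. Pads are 18 mm wide; open, the fingers measure 123 mm over their backs; the gripper's body (75 mm by 187 mm) begins 45 mm behind the grasp point.
Start: joints at [-1.478, 0.181, 1.607, -0, 1.354, -0.206], TCP at [0.169, -0.55, 0.239] pointing down, gripper open.
Joint ranges: [-2.99, 2.99], [-0.89, 2.07], [0.3, 2.58], [-1.14, 4.28], [0, 2.63], [-3.12, 3.12]. Speed limits (rad/s): [2.57, 2.57, 3.01, 3.14, 3.14, 3.14].

INTERFACE

Orientations are given as a unit quaternion [w, x, y, z].
In Python, from workcell import get_state, capture, job_done gives the robot as it stands.
- The arm moves only by the tool servo_tool, never from a script. Its argument "rows" is a list that holds one entry, the list of rows, each a list of 4 numbers: the shift along the world's x, y, z in mm, then the turn about the world's z in degrees. A call has 1 to 8 rows; each row is the pose to reach, as a shift and turn from the pose commanded when the call began; what a row does not reach only later rows make up. A row lasts 1/12 s, in which the tool goes at most 41.7 mm and 7.16 degrees, less where a joint would pass 70% of its speed; a pose out of reach is approached as far as the arm can. A call with a gripper value outside its range is refused whole. "gripper" is the finger opening in mm, from 0 to 88.1, set as the call begins (left out, the last holds). The fingers move at their own pace and stop on an object; "newtons" is the grip in N (left out, the last holds). Time passes only in rows, so rows that repeat a pose let the fingers close. It gives the time, the measured TCP pose, the force, the opening and the grip force at its end, in the units of the state.
- get_state(): the state, without advancing time (a new reading comes with each control period).
- capture(name): name is "scene" or "top" or "wrist"; returns a dict with "color" (384x512x3 uint8, red, green, blue), "z_map" (384x512 float32, m along the optical axis (not along the pixel's ray), 0 where there is no reading), "fx", "fy", "cx", "cy" (pixels), "dist_coeffs" ([k1, k2, p1, p2, k3] as OpenCV has them; the pictures are not rectified), "extrinsics" (4x4, takes a point from world to camera coordinates); the wrist camera has in their place "hand_eye" (4x4, takes a point from camera to tool coordinates, whose origin is the TCP and whose axes are the flange's). Camera axes: x right, y down, z forward; pixel columns grow to the right and rows downward; lengths in m; the calibration is good to about 2 mm. A picture is of the moment at which its call begins: read the wrist's pose just before it.
- job_done(): hands the job in; it is judged then, once.
The state is a dict: "clock": time; "q": joint angles; "qd": joint speeds; "tau": joint torques, N m; "eef_pos": TCP position; "ee_rot": TCP orientation; "contact_force": force on the tool from outside, world axes, zero at the start; "moment": the same for the moment, N m; "grip_width": opening from 0.0 (shut) to 1.0 (fully open); "gripper_force": force on a finger pad.
Only numpy, scipy, OpenCV 4.12 (cv2) and the standard library are available. Lean on these libraries where they do the work, as an engineer would, in place of code of your own. Each camera call takes 0.05 s, during which the arm holds its last target. There are 200 camera calls.

TASK

Swing the blue keeper bar of the vial clamp shut over the vials until it snaps home in its detent. Then turn the black thumbscrew clockwise until it seats, back it off a quarter turn so that the bar is not pinched, and finish still gripping the thumbscrew there, at rest, so that a colleague can tighten the steel lock ring under it. Leave the beaker, the conical flask and the timer where they stand.

Things in the scene. Friction and masses are not known exactly. Their poses are not given: they have to be found in the camera images.
- clamp: vial clamp, fixed to the worktop: aluminium base plate 110 x 320 x 8 mm with a blue vial rack and five capped vials (tops 80 mm above the worktop) on it, a round hinge post at its +y end and a C-shaped latch bracket (46 x 28 mm in plan, top 112 mm above the worktop, open towards -x) at its -y end. Origin: centre of the plate's underside, on the worktop; x across the plate, y along it, z up
- keeper (a joint): swing of the blue keeper bar about the upright hinge post: 0 = shut (bar along the plate, its free end inside the C bracket, against a stop), grows as it swings open, clockwise seen from above, its free end moving out towards the clamp's -x side (1.6 rad = fully open). It moves level, with light friction (about 1 N at the peg), and stays where it is left; in the last 0.06 rad it rides over a sprung ball (a push of about 5 N at the peg) and snaps home
- keeper_hinge (a point): point on the hinge axis of the keeper bar, at the bar's top face, 92 mm above the worktop. In the clamp's frame it lies at x 0, y +125 mm. The bar is 265 mm long from here, 36 mm wide (24 mm at the free end) and 8 mm thick
- keeper_peg (a point): centre of the top end of the red upright peg on the keeper bar, for pushing or pinching it: 12 mm in diameter, 30 mm high above the bar's top face, top 122 mm above the worktop, 150 mm from the hinge axis
- thumbscrew (a joint): turn of the thumbscrew about its upright axis: 0 = seated (hard stop), grows as it is unscrewed, anticlockwise seen from above; pi/2 is a quarter turn off the seat. Right-hand thread, starts between a quarter turn and half a turn out; its rise is too small to matter. Friction about 0.06 N m; it stays where it is left
- wing: black grip of the thumbscrew, a flat upright wing 44 mm long, 10 mm thick, 27 mm high, white dot on one end. Origin: centre of its underside, on the screw's axis, about 118 mm above the worktop and 6 mm above the C bracket (clamp frame x 0, y -125 mm); x along the wing's length (towards the dot), y through its thickness, z up. When seated, the wing lies along the clamp's y, dot towards +y. It is the highest part of the clamp, so it can be gripped from above in any direction
- beaker: glass beaker 61 mm wide, 81 mm high, standing to the right of the clamp; origin at its foot. Bystander
- conical_flask: conical flask 66 mm wide, 100 mm high, standing behind the clamp; origin at its foot. Bystander
- timer: white timer 56 x 62 x 16 mm lying in front, to the right; origin at its underside. Bystander

How it is judged:
On the way, in this order (a step that is already met when the one before it is completed fails the run):
1. the keeper bar is swung fully shut into its detent (value of joint keeper below 0.015 rad), for 0.2 s.
2. with the bar shut, the thumbscrew is turned down to its seat (value of joint thumbscrew below 0.05 rad and value of joint keeper below 0.015 rad), for 0.1 s.
At the end, for the whole second after the job is handed in: The keeper bar is shut in its detent (within 0.015 rad of the stop), the thumbscrew stands a quarter turn off its seat (within 0.26 rad, 15 degrees), at rest, and the fingers still grip its wing (more than 3 N) through the last second (value of joint keeper below 0.015 rad and value of joint thumbscrew between 1.31 and 1.83 rad and velocity of joint thumbscrew between -0.1 and 0.1 rad/s and contact force between the fingers and wing above 3 N); the arm keeps its last pose, push and grip.
It fails at once if the beaker, the flask or the timer is moved by more than 20 mm (distance of any of beaker, conical_flask, timer from where it was at the start of the episode above 0.02 m).
It also fails if it takes over 64 s, if anything falls off the work surface, if the arm or the gripper's body presses on something with over 40 N, if the wrist force passes 120 N, or if a joint passes its speed limit or range.

## Working session

There is one attempt and no reset: what is moved stays moved. The work goes in short steps, Python scripts to look and compute and a tool call to move; the robot and the scene stay as the last step left them, time stands still between calls to the robot, and variables do not carry over. Pictures are saved under pics/ and viewed, at most 10 in all, crops included, and the job is handed in when it is done.

Besides the shell and the picture viewer there is one more tool, called after "Request:" as name(argument=value, ...), one argument or row to a line, values as JSON. servo_tool: Moves the arm, as the interface text tells. Its arguments: {"type":"object","properties":{"rows":{"type":"array","items":{"type":"array","items":{"type":"array","items":{"type":"number"}}}},"gripper":{"type":"number"},"newtons":{"type":"number"}},"required":["rows"]}

```bash
mkdir -p pics; cat > h.py <<'E'
import numpy as np, cv2, pickle
from workcell import get_state, capture, job_done
def snap(n,f):
    s=get_state(); c=capture(n); cv2.imwrite(f'pics/{f}.png',c['color'][:,:,::-1]); pickle.dump((s,c),open(f'pics/{f}.pkl','wb')); return s,c
def load(f): return pickle.load(open(f'pics/{f}.pkl','rb'))
def ray(c,u,v):
    K=np.array([[c['fx'],0,c['cx']],[0,c['fy'],c['cy']],[0,0,1.]])
    p=cv2.undistortPoints(np.array([[[u,v]]],float),K,np.array(c['dist_coeffs'],float))[0,0]
    T=np.linalg.inv(np.array(c['extrinsics'])); return T[:3,3],T[:3,:3]@np.r_[p,1]
def atz(c,u,v,z):
    o,d=ray(c,u,v); return o+d*(z-o[2])/d[2]
def dep(c,u,v):
    o,d=ray(c,u,v); return o+d*c['z_map'][int(round(v)),int(round(u))]
E
python3 - <<'E'
from h import *
s,c=snap('top','top0'); snap('scene','sc0'); print(s)
a=cv2.imread('pics/top0.png');b=cv2.imread('pics/sc0.png')
cv2.imwrite('pics/top0b.png',cv2.resize(a,(800,600)))
E
```

```text
{'clock': 0.0, 'q': array([-1.47829568e+00,  1.81500375e-01,  1.60799161e+00, -8.84494062e-06,
        1.35380984e+00, -2.06287851e-01]), 'qd': array([ 0.00056811, -0.002179  ,  0.00096598,  0.00072568, -0.00107758,
        0.00165637]), 'tau': array([ 3.42439544e-04, -4.33872271e+01, -3.41848075e+01,  7.01469462e-02,
        3.85283399e-02, -1.37604725e-04]), 'eef_pos': array([ 0.16922904, -0.5489761 ,  0.23784094]), 'ee_rot': array([-8.53444831e-04,  9.88860916e-01,  1.48840046e-01,  4.42830599e-05]), 'contact_force': array([ 0.21504941, -0.27861776, -0.1713178 ]), 'moment': array([ 0.02060005,  0.01979021, -0.02790192]), 'gripper_force': 0.0, 'grip_width': 0.9981494898523849}
```

View pics/top0b.png

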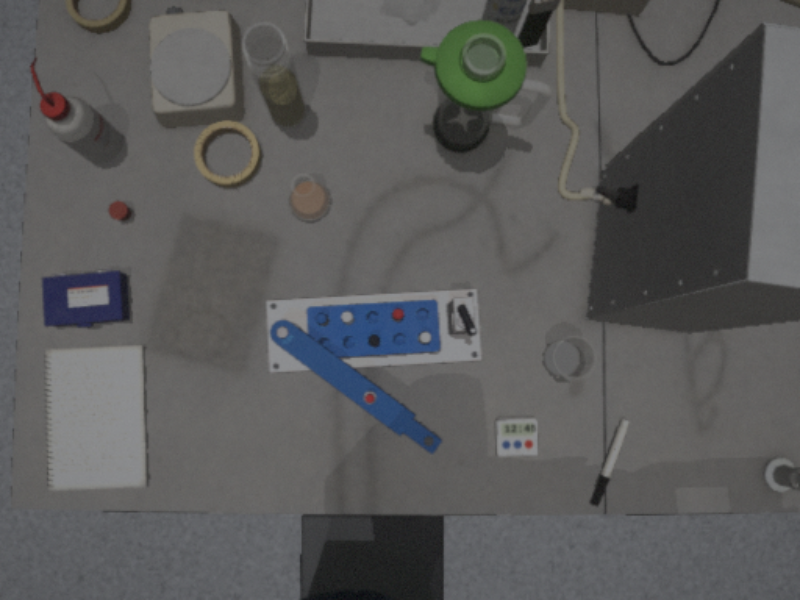

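View pics/sc0.png

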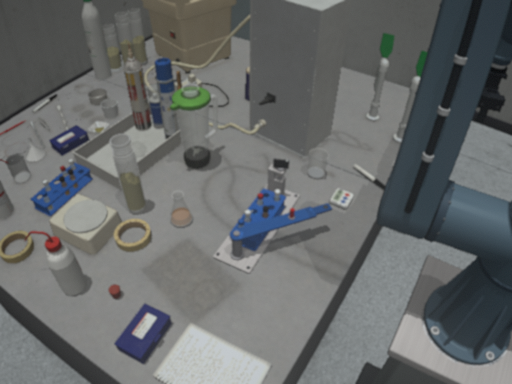

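The top view (800 px wide) shows the clamp with its hinge at (282,331), the peg at (370,398) and the wing near (466,319). The bar is open about 40°. The beaker is at (568,358) and the timer at (517,437). Next I'll enlarge the clamp.

```bash
python3 - <<'E'
from h import *
a=cv2.imread('pics/top0.png')[175:295,165:325]
cv2.imwrite('pics/crop0.png',cv2.resize(a,(800,600),interpolation=cv2.INTER_CUBIC))
s,c=load('top0')
for n,u,v,z in [('hinge',282,331,.092),('peg',370,398,.122),('wing',466,319,.145),('tl',267,301,.008),('tr',478,291,.008),('bl',270,371,.008),('br',481,360,.008),('beaker',568,358,.08),('timer',517,437,.016)]:
    print(n,atz(c,u*.64,v*.64,z).round(4), dep(c,u*.64,v*.64).round(4))
E
```

```text
hinge [0.5866 0.1196 0.092 ] [0.5865 0.1194 0.0929]
peg [ 0.4971 -0.003   0.122 ] [ 0.4971 -0.003   0.1221]
wing [ 0.6019 -0.128   0.145 ] [ 0.6018 -0.1278  0.1473]
tl [0.6354 0.1543 0.008 ] [0.6354 0.1542 0.008 ]
tr [ 0.6535 -0.1626  0.008 ] [ 0.6544 -0.1638 -0.0011]
bl [0.5309 0.1476 0.008 ] [0.5309 0.1476 0.0082]
br [ 0.5498 -0.1669  0.008 ] [ 0.5499 -0.1683 -0.0014]
beaker [ 0.5526 -0.2796  0.08  ] [ 0.5537 -0.3001  0.0017]
timer [ 0.4365 -0.2192  0.016 ] [ 0.4369 -0.2184  0.0205]
```

View pics/crop0.png

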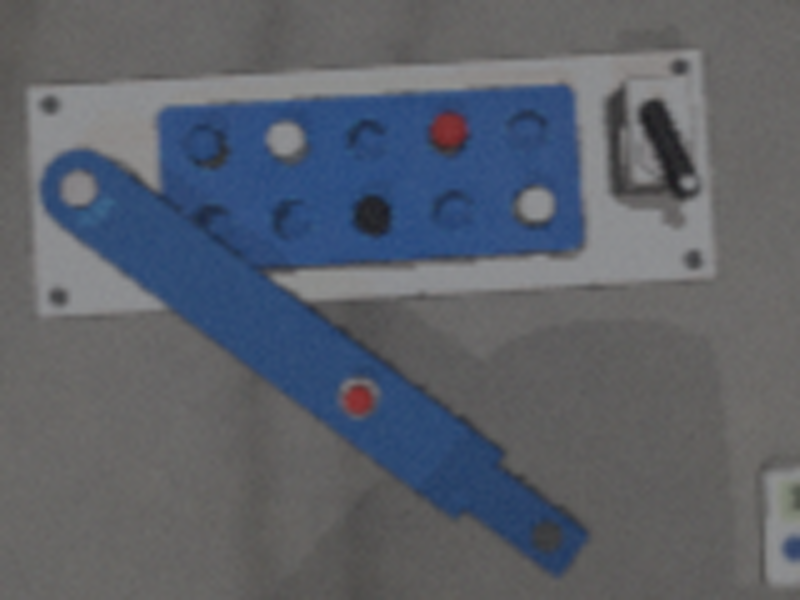

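Crop: hinge at (79,188), peg at (358,399), wing centre at (670,143) with its dot at (688,182). So the wing is about 112° out.

```bash
python3 - <<'E'
from h import *
s,c=load('top0')
f=lambda u,v,z: atz(c,165+(u+.5)/5-.5,175+(v+.5)/5-.5,z)[:2]
h=f(79,188,.092);p=f(358,399,.122);w=f(670,143,.145);d=f(688,182,.145);e=f(652,105,.145)
print(h,p,w); b=p-h; k=w-h
print(np.hypot(*b),np.hypot(*k)); ab=np.degrees(np.arctan2(b[1],b[0]));ak=np.degrees(np.arctan2(k[1],k[0]))
wa=np.degrees(np.arctan2(*(d-e)[::-1])); print('bar',ab,'clamp -y',ak,'wing',wa, 'screw',wa-ak-180)
print('shift',(np.r_[p,0]-s['eef_pos'])*1000)
for i in range(11):
    a=np.radians(ab+(ak-ab)*i/10); print(((h+.15*np.r_[np.cos(a),np.sin(a)]-p)*1000).round(1), round(np.degrees(a)-ab,1))
E
```

```text
[0.58581208 0.11971721] [ 0.4977744  -0.00174544] [ 0.60389979 -0.12878383]
0.15001268703149365 0.24915844545241975
bar -125.93507876552418 clamp -y -85.83693714720631 wing -154.85013626360998 screw -249.01319911640365
shift [ 328.54535997  547.23065794 -237.84093701]
[0. 0.] 0.0
[ 8.7 -5.8] 4.0
[ 17.8 -11.1] 8.0
[ 27.3 -15.7] 12.0
[ 37.  -19.6] 16.0
[ 47.  -22.8] 20.0
[ 57.2 -25.3] 24.1
[ 67.5 -27.1] 28.1
[ 77.9 -28.2] 32.1
[ 88.4 -28.5] 36.1
[ 98.9 -28.1] 40.1
```

Request:
servo_tool(
  rows=[
    [[41,68,0,4],[61,102,0,9],[81,136,0,14],[102,170,0,19],[122,203,0,24],[142,237,0,29],[163,271,0,33],[184,305,0,37]],
  ],
  gripper=50,
  newtons=15,
)

```text
clock: 0.77
eef_pos: [0.3417, -0.262, 0.2385]
ee_rot: [-0.0, 0.89, 0.456, 0.0]
contact_force: [0.8, -0.7, -0.7]
grip_width: 0.568
gripper_force: 0.0
```

Request:
servo_tool(
  rows=[
    [[20,34,0,0],[40,68,0,0],[60,102,0,0],[81,136,0,0],[101,170,0,0],[121,203,0,0],[144,242,0,0],[144,242,0,0]],
  ],
)

```text
clock: 1.43
eef_pos: [0.487, -0.0166, 0.2386]
ee_rot: [-0.001, 0.889, 0.457, 0.001]
contact_force: [-0.7, 0.0, 0.3]
grip_width: 0.565
gripper_force: 0.0
```

Request:
servo_tool(
  rows=[
    [[0,0,-30,0],[0,0,-60,0],[0,0,-90,0],[0,0,-90,0],[0,0,-90,0]],
  ],
)

```text
clock: 1.85
eef_pos: [0.4838, -0.0219, 0.1475]
ee_rot: [-0.002, 0.891, 0.455, -0.002]
contact_force: [0.8, -0.8, 0.5]
grip_width: 0.571
gripper_force: 0.0
```

```bash
python3 - <<'E'
from h import *
s,c=snap('wrist','w1'); print(s['eef_pos'],s['ee_rot'],s['q'])
E
```

```text
[ 0.48378061 -0.02188098  0.14748813] [-0.00153564  0.89058287  0.45481529 -0.00168637] [-2.90839888e-01  8.75296561e-02  1.91041530e+00 -1.21813354e-04
  1.14820795e+00  3.35674399e-01]
```

View pics/w1.png

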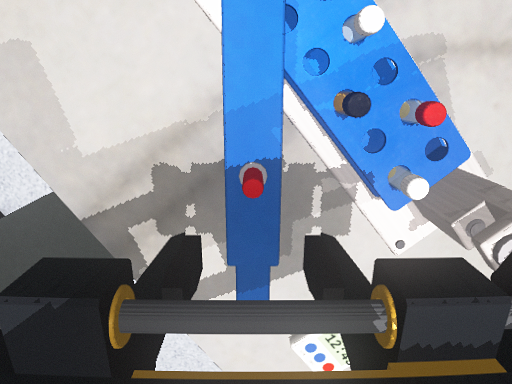

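The wrist view shows the peg at (252,183), aligned between the fingers. It is about 24 mm further along the bar towards the hinge, which agrees with the measured TCP.

Request:
servo_tool(
  rows=[
    [[14,20,0,0],[14,20,0,0],[14,20,-25,0],[14,20,-48,0],[14,20,-48,0],[14,20,-48,0]],
  ],
)

```text
clock: 2.4
eef_pos: [0.4993, -0.0024, 0.1016]
ee_rot: [-0.0, 0.891, 0.455, -0.0]
contact_force: [0.8, 0.3, 0.4]
grip_width: 0.57
gripper_force: 0.0
```

Request:
servo_tool(
  rows=[
    [[0,0,0,0],[0,0,0,0],[0,0,0,0],[0,0,0,0],[0,0,0,0],[0,0,0,0]],
  ],
  gripper=5,
)

```text
clock: 2.9
eef_pos: [0.4994, -0.002, 0.1011]
ee_rot: [0.0, 0.891, 0.455, 0.0]
contact_force: [-1.3, 0.7, 1.4]
grip_width: 0.139
gripper_force: 0.7
```

Request:
servo_tool(
  rows=[
    [[4,-3,0,2],[9,-6,0,4],[13,-9,0,6],[18,-11,0,8],[23,-14,0,10],[27,-16,0,12],[32,-18,0,14],[37,-20,0,16]],
  ],
)

```text
clock: 3.57
eef_pos: [0.5368, -0.0215, 0.101]
ee_rot: [-0.0, 0.818, 0.575, 0.0]
contact_force: [-0.2, 3.3, 2.3]
grip_width: 0.125
gripper_force: 15.0
```

Request:
servo_tool(
  rows=[
    [[5,-2,0,2],[10,-3,0,4],[15,-4,0,6],[20,-6,0,8],[25,-7,0,10],[31,-7,0,12],[36,-8,0,14],[41,-9,0,16]],
  ],
)

```text
clock: 4.23
eef_pos: [0.5777, -0.0298, 0.101]
ee_rot: [-0.001, 0.73, 0.683, 0.001]
contact_force: [-0.9, 8.8, 4.9]
grip_width: 0.128
gripper_force: 15.0
```

Request:
servo_tool(
  rows=[
    [[4,0,0,2],[8,0,0,3],[12,0,0,5],[16,0,0,6],[20,0,0,8],[22,0,0,8],[22,0,0,8],[22,0,0,8]],
  ],
)

```text
clock: 4.9
eef_pos: [0.5966, -0.0296, 0.1008]
ee_rot: [-0.003, 0.681, 0.732, -0.002]
contact_force: [-12.1, 5.7, 13.1]
grip_width: 0.132
gripper_force: 15.0
```

Request:
servo_tool(
  rows=[
    [[2,0,0,0],[4,0,0,0],[4,0,0,0],[4,0,0,0]],
  ],
)

```text
clock: 5.23
eef_pos: [0.5967, -0.0298, 0.1001]
ee_rot: [-0.007, 0.681, 0.732, -0.005]
contact_force: [-26.6, 3.1, 22.2]
grip_width: 0.129
gripper_force: 14.8
```

```bash
python3 - <<'E'
from h import *
s,c=snap('top','top1'); print(s['eef_pos'])
a=c['color'][185:285,165:325,::-1]
cv2.imwrite('pics/crop1.png',cv2.resize(a,(800,500),interpolation=cv2.INTER_CUBIC))
E
```

```text
[ 0.59674646 -0.0298094   0.10014878]
```

View pics/crop1.png

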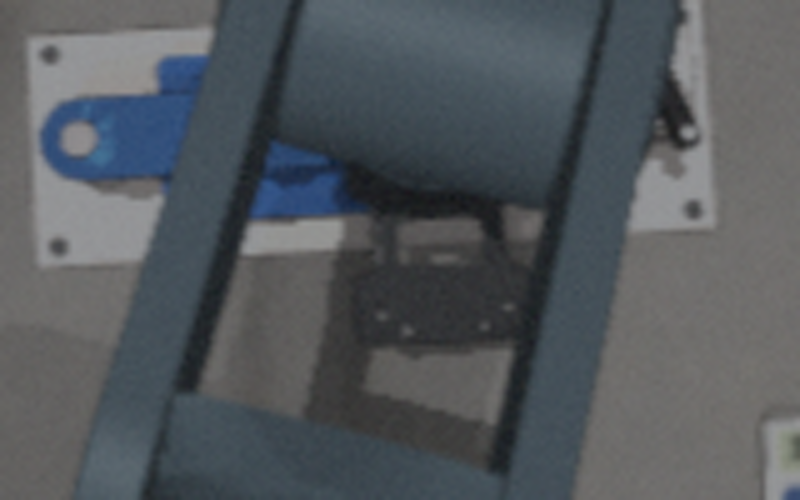

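The peg stopped at x 0.5967 while the force rose from 12 to 27 N, so the bar is against its stop. I'll release it, rise, and move to the wing.

Request:
servo_tool(
  rows=[
    [[0,0,0,0],[0,0,0,0],[0,0,0,0],[0,0,0,0],[0,0,30,0],[0,0,60,0],[0,0,80,0],[0,0,80,0]],
  ],
  gripper=40,
)

```text
clock: 5.95
eef_pos: [0.6067, -0.032, 0.1862]
ee_rot: [0.004, 0.681, 0.732, 0.002]
contact_force: [0.1, -0.3, 0.4]
grip_width: 0.458
gripper_force: 0.0
```

Request:
servo_tool(
  rows=[
    [[0,-10,0,7],[0,-20,0,14],[0,-30,0,21],[0,-40,0,28],[0,-50,0,35],[0,-60,0,42],[0,-70,0,49],[0,-80,0,56]],
  ],
)

```text
clock: 6.62
eef_pos: [0.6031, -0.1117, 0.1796]
ee_rot: [-0.0, 0.255, 0.967, -0.0]
contact_force: [0.2, 0.2, 0.1]
grip_width: 0.453
gripper_force: 0.0
```

Request:
servo_tool(
  rows=[
    [[0,-5,0,7],[0,-5,0,14],[0,-5,0,21],[0,-5,0,28],[0,-5,0,35],[0,-5,0,42],[0,-5,0,49],[0,-5,0,55]],
  ],
)

```text
clock: 7.28
eef_pos: [0.6031, -0.1162, 0.1796]
ee_rot: [-0.0, -0.22, 0.975, 0.0]
contact_force: [-0.4, -0.1, 0.7]
grip_width: 0.449
gripper_force: 0.0
```

Request:
servo_tool(
  rows=[
    [[0,0,0,0],[0,0,0,0],[0,0,0,0]],
  ],
)

```text
clock: 7.53
eef_pos: [0.6032, -0.1161, 0.1802]
ee_rot: [-0.0, -0.216, 0.976, 0.0]
contact_force: [-0.2, 0.6, 0.2]
grip_width: 0.453
gripper_force: 0.0
```

```bash
python3 - <<'E'
from h import *
s,c=snap('wrist','w2'); print(s['eef_pos'],s['ee_rot'],s['q'],np.degrees(2*np.arctan2(s['ee_rot'][2],s['ee_rot'][1]))-90)
E
```

```text
[ 0.60318593 -0.11606795  0.18016321] [-2.50992227e-04 -2.15889822e-01  9.76417690e-01  1.24672312e-04] [-3.83034496e-01  3.21959198e-01  1.55683286e+00 -8.18400113e-05
  1.26335564e+00 -2.38901215e+00] 114.9354738502359
```

View pics/w2.png

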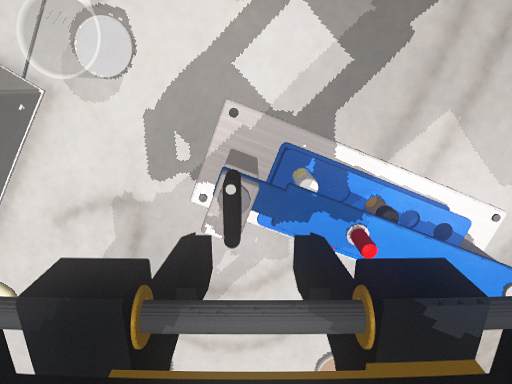

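The wing runs vertically in the picture, from (231,176) to (231,244), parallel to the pads, with the bar's end under it. I'll compute its offset, using the peg at (369,250) as a check.

```bash
python3 - <<'E'
from h import *
from scipy.spatial.transform import Rotation as R
s,c=load('w2'); q=s['ee_rot']; T=np.eye(4);T[:3,:3]=R.from_quat([q[1],q[2],q[3],q[0]]).as_matrix();T[:3,3]=s['eef_pos']
c['extrinsics']=np.linalg.inv(T@np.array(c['hand_eye']))
for u,v,z in [(232,176,.145),(232,244,.145),(232,210,.145),(369,250,.122)]: print(atz(c,u,v,z).round(4),dep(c,u,v).round(4))
E
```

```text
[ 0.5817 -0.1392  0.145 ] [ 0.5834 -0.1389  0.1385]
[ 0.6204 -0.1221  0.145 ] [ 0.6202 -0.1222  0.1456]
[ 0.6004 -0.1309  0.145 ] [ 0.6002 -0.131   0.1456]
[ 0.596  -0.0312  0.122 ] [ 0.596  -0.0313  0.1223]
```

Request:
servo_tool(
  rows=[
    [[0,-14,0,0],[0,-14,0,0],[0,-14,-20,0],[0,-14,-40,0],[0,-14,-58,0],[0,-14,-58,0],[0,-14,-58,0]],
  ],
)

```text
clock: 8.17
eef_pos: [0.6026, -0.1302, 0.1219]
ee_rot: [-0.001, -0.217, 0.976, 0.001]
contact_force: [0.4, -0.3, 1.0]
grip_width: 0.452
gripper_force: 0.0
```

Request:
servo_tool(
  rows=[
    [[0,0,0,0],[0,0,0,0],[0,0,0,0],[0,0,0,0],[0,0,0,0],[0,0,0,0],[0,0,0,0]],
  ],
  gripper=4,
  newtons=30,
)

```text
clock: 8.75
eef_pos: [0.6035, -0.1297, 0.1236]
ee_rot: [0.0, -0.218, 0.976, 0.0]
contact_force: [-2.3, 2.5, 6.4]
grip_width: 0.113
gripper_force: 30.0
```

Request:
servo_tool(
  rows=[
    [[0,0,0,-6],[0,0,0,-12],[0,0,0,-18],[0,0,0,-24],[0,0,0,-30],[0,0,0,-36],[0,0,0,-42],[0,0,0,-48]],
  ],
)

```text
clock: 9.42
eef_pos: [0.6036, -0.13, 0.1236]
ee_rot: [0.0, 0.201, 0.98, -0.0]
contact_force: [-2.1, 1.1, 5.9]
grip_width: 0.113
gripper_force: 30.0
```

Request:
servo_tool(
  rows=[
    [[0,0,0,-6],[0,0,0,-12],[0,0,0,-18],[0,0,0,-24],[0,0,0,-30],[0,0,0,-36],[0,0,0,-42],[0,0,0,-48]],
  ],
)

```text
clock: 10.08
eef_pos: [0.6034, -0.1302, 0.1236]
ee_rot: [0.0, 0.582, 0.813, -0.0]
contact_force: [-3.2, -0.4, 6.7]
grip_width: 0.111
gripper_force: 30.0
```

Request:
servo_tool(
  rows=[
    [[0,0,0,-3],[0,0,0,-6],[0,0,0,-9],[0,0,0,-9],[0,0,0,-9]],
  ],
)

```text
clock: 10.5
eef_pos: [0.6033, -0.1303, 0.1236]
ee_rot: [0.0, 0.642, 0.767, -0.0]
contact_force: [-3.2, 0.1, 6.7]
grip_width: 0.109
gripper_force: 30.0
```

```bash
python3 - <<'E'
from h import *
s=get_state(); print(s['eef_pos'],s['moment'],s['contact_force'],s['q'][[0,5]],np.degrees(2*np.arctan2(s['ee_rot'][2],s['ee_rot'][1]))-90)
E
```

```text
[ 0.60331985 -0.13027969  0.12358012] [ 0.07917013  0.38676044 -0.00935021] [-3.21119097  0.06091437  6.72530416] [-0.40441804 -0.58058765] 10.107635021706017
```

Request:
servo_tool(
  rows=[
    [[0,0,0,-2],[0,0,0,-4],[0,0,0,-4],[0,0,0,-4]],
  ],
)

```text
clock: 10.83
eef_pos: [0.6033, -0.1303, 0.1236]
ee_rot: [0.0, 0.668, 0.744, -0.0]
contact_force: [-3.1, 1.3, 5.8]
grip_width: 0.11
gripper_force: 30.0
```

```bash
cat > m.py <<'E'
from h import *
s=get_state(); print(s['moment'],s['contact_force'],np.degrees(2*np.arctan2(s['ee_rot'][2],s['ee_rot'][1]))-90)
E
python3 m.py
```

```text
[ 0.05042183  0.44657692 -0.0564096 ] [-3.14097009  1.3156562   5.77580427] 6.113867281091558
```

Request:
servo_tool(
  rows=[
    [[0,0,0,-2],[0,0,0,-4],[0,0,0,-4],[0,0,0,-4]],
  ],
)

```text
clock: 11.17
eef_pos: [0.6033, -0.1303, 0.1236]
ee_rot: [0.0, 0.694, 0.72, -0.0]
contact_force: [-3.8, 0.1, 6.3]
grip_width: 0.114
gripper_force: 30.0
```

```bash
python3 m.py
```

```text
[0.05133558 0.47684242 0.49140127] [-3.81632135  0.05987502  6.33305402] 2.1807712641425496
```

Request:
servo_tool(
  rows=[
    [[0,0,0,-2],[0,0,0,-3],[0,0,0,-3],[0,0,0,-3]],
  ],
)

```text
clock: 11.5
eef_pos: [0.6033, -0.1304, 0.1236]
ee_rot: [0.0, 0.712, 0.702, -0.0]
contact_force: [-3.1, 0.3, 5.4]
grip_width: 0.116
gripper_force: 30.0
```

```bash
python3 m.py; python3 -c "
from h import *
s,c=snap('wrist','w3'); print(s['q'])"
```

```text
[0.005939   0.45710425 0.64781684] [-3.08736422  0.28889055  5.35510969] -0.7927633422295486
[-4.04308962e-01  3.93005831e-01  1.58702066e+00 -1.29060032e-03
  1.16119659e+00 -3.89958879e-01]
```

View pics/w3.png

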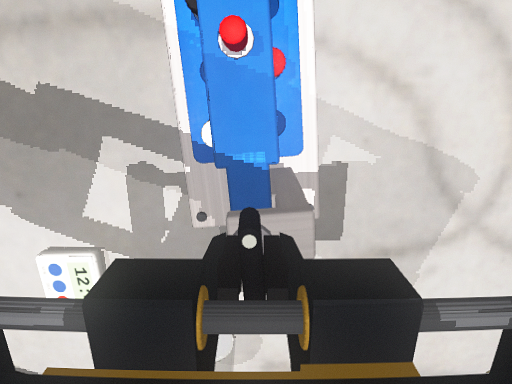

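The moment reached 0.65 N·m with no further turn of the screw, so it is seated. The picture shows the wing along the plate, with its dot at (249,241) towards the bar, and the bar shut. Now I'll back it off.

Request:
servo_tool(
  rows=[
    [[0,0,0,6],[0,0,0,12],[0,0,0,18],[0,0,0,24],[0,0,0,30],[0,0,0,36],[0,0,0,42],[0,0,0,48]],
  ],
)

```text
clock: 12.22
eef_pos: [0.6036, -0.1302, 0.1236]
ee_rot: [0.0, 0.363, 0.932, -0.0]
contact_force: [-1.3, 1.1, 5.7]
grip_width: 0.109
gripper_force: 30.0
```

Request:
servo_tool(
  rows=[
    [[0,0,0,6],[0,0,0,12],[0,0,0,18],[0,0,0,24],[0,0,0,30],[0,0,0,36],[0,0,0,41],[0,0,0,44]],
  ],
)

```text
clock: 12.88
eef_pos: [0.6037, -0.1299, 0.1236]
ee_rot: [0.001, -0.012, 1.0, -0.0]
contact_force: [-1.7, 1.5, 5.0]
grip_width: 0.112
gripper_force: 30.0
```

Request:
servo_tool(
  rows=[
    [[0,0,0,0],[0,0,0,0],[0,0,0,0],[0,0,0,0],[0,0,0,0],[0,0,0,0]],
  ],
)

```text
clock: 13.38
eef_pos: [0.6037, -0.1299, 0.1236]
ee_rot: [0.001, -0.01, 1.0, -0.0]
contact_force: [-0.9, 2.2, 5.6]
grip_width: 0.109
gripper_force: 30.0
```

```bash
python3 m.py; python3 -c "
from h import *
s,c=snap('wrist','w4')
a=c['color'][:,:,::-1]
b=capture('top')['color'][185:285,165:325,::-1]
im=np.vstack([cv2.resize(a[100:300,100:500],(600,300)),cv2.resize(b,(600,300))]); cv2.imwrite('pics/fin.png',im)"
```

```text
[0.36742858 0.10425442 0.11134117] [-0.85593473  2.21752823  5.64795501] 91.13869171748772
```

View pics/fin.png

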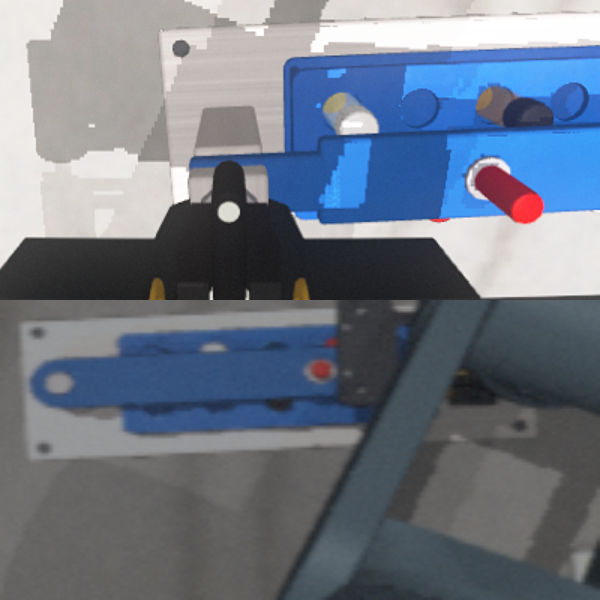

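Final view: the bar lies parallel to the plate inside the bracket. The wing is square to it, in line with the tool at 91.1° (seat about 4°), and the fingers still hold it at 30 N.

```bash
python3 -c "
from workcell import job_done; print(job_done())"
```

```text
the job is handed in; nothing more can be done
None
```

The job is handed in: the keeper bar is shut in its detent, and the thumbscrew was seated, then backed off to about 87–90° by the arm's readings and the camera, and is still gripped at 30 N; the verdict was not shown, and I did not re-measure the beaker, flask or timer, though no move went near them.

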